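# Tuck the rain-diverter flashing under the shingles of a nest-box roof

### The arm

A 6-joint arm with a two-finger parallel gripper is mounted at the origin on the work surface. World frame = base frame: x ahead of the robot, y to its left, z up, the work surface at z = 0. Lengths are in mm, angles in rad, forces in N, time in s.
With the tool pointing down it reaches from about 425 to 950 mm from the base axis. Payload 3.5 kg.
Tool frame: the origin (TCP) lies at the very end of the fingers, on their centre line; the grasp point (between the pads) lies 19 mm behind it (env.pinch_z is the distance from the TCP to the grasp point, in mm); z points along the fingers, y is the line along which they close (so a half turn about z gives the same grasp; the last joint's range is limited). The gripper opens to 85 mm and grips with 20 to 120 N. Pads are 22 mm wide; open, the fingers measure 114 mm over their backs; the gripper's body (76 mm by 85 mm) begins 54 mm behind the grasp point. The pads swing forward as they close: fully open they stand 13 mm farther back than shut.
Start: joints at [1.176, 0.286, 1.577, -0, 1.279, -0.15], TCP at [163.558, 654.87, 231.325] pointing down, gripper open.
Joint ranges: [-2.77, 2.77], [-0.9, 2.22], [0.21, 2.48], [-1.53, 4.67], [0.24, 2.81], [-2.84, 2.84]. Speed limits (rad/s): [2.79, 2.79, 3.14, 3.14, 3.14, 3.14].

### API

Orientations are given as a rotation vector (axis times angle).
In Python, from rig import sense, optics, order, env gives the robot as it stands.
- The arm moves only by the tool drive_tool, never from a script. Its argument "commands" is a list of rows, each an object with "dr": the turn, a rotation vector about the tool's x, y, z in units of 6 degrees (1.0 is 6 degrees), a list of three; "linear": the shift along the tool's x, y, z in m, a list of three; "jaw": the closure, from 0 (fully open) to 1 (shut). In form: [{"dr": [ax, ay, az], "linear": [tx, ty, tz], "jaw": jaw}, ...]. A call has 1 to 10 rows; each row is the pose to reach, as a shift and turn from the pose commanded when the call began, along the tool's axes at that moment; what a row does not reach only later rows make up. A row lasts 1/12 s, in which the tool goes at most 41.7 mm and 7.16 degrees, less where a joint would pass 70% of its speed; a pose out of reach is approached as far as the arm can. A call with a gripper value outside its range is refused whole. The fingers move at their own pace and stop on an object; "squeeze" is the grip in N (left out, the last holds). Time passes only in rows, so rows that repeat a pose let the fingers close. It gives the time, the measured TCP pose, the force, the opening and the grip force at its end, in the units of the state.
- sense(): the state, without advancing time (a new reading comes with each control period).
- optics.camera(name): name is "scene" or "top" or "wrist"; returns the picture (480x640x3 uint8, red, green, blue); there is no depth.
- optics.get_calibration(name): a dict with "fx", "fy", "cx", "cy" (pixels), "R" (3x3) and "t" (3): a world point X has camera coordinates R X + t. Camera axes: x right, y down, z forward; pixel columns grow to the right and rows downward; lengths in mm; the calibration is good to about 2 mm. A picture is of the moment at which its call begins: read the wrist's pose just before it. get_calibration takes no time and is no camera call; for the wrist camera it gives the pose at the moment of the call.
- order.job_done(): hands the job in; it is judged then, once.
The state is a dict: "time": time; "q": joint angles; "joint_vel": joint speeds; "effort": joint torques, N m; "ee_pos": TCP position; "ee_rot": TCP orientation; "wrist_force": force on the tool from outside, world axes, zero at the start; "ft_torque": the same for the moment, N m; "finger_gap": finger opening in mm; "grasp_force": force on a finger pad.
Only numpy, scipy, OpenCV 4.12 (cv2) and the standard library are available. Lean on these libraries where they do the work, as an engineer would, in place of code of your own. Each camera call takes 0.05 s, during which the arm holds its last target. There are 200 camera calls.

### The job

Slide the loose stop of the jig up against the ridge edge of the nest-box roof panel and lock it there by turning its wing knob clockwise until tight. Then pick up the copper flashing by its upstand, lay its flange on the lower shingles with the upstand on the eaves side, centred and square on the panel, and slide the flange under the three lapped shingles until its edge meets the batten, without lifting those shingles. Finish while still gripping the upstand and pressing the flashing firmly down flat on the roof; do not let go, and leave the other things on the bench alone.

Things in the scene. Friction and masses are not known exactly. Their poses are not given: they have to be found in the camera images.
- jig: Assembly jig screwed to the bench: plywood base 220 mm (its x) by 340 mm (its y) by 15 mm thick, level. Origin on the bench surface (z = 0); the base spans y -200 to +140 mm, x -110 to +110 mm. Its +y end carries a wooden fence, 10 mm high above the base, inner face at y = +122 mm; along its middle at the -y end an aluminium T-track carries the sliding stop.
- stop_face (a point): Middle of the face of the sliding stop's aluminium face plate (110 mm wide, top 24 mm above the base), 12 mm above the base top. Axes as the jig's; the stop slides along the jig's y and at the start stands 14 to 42 mm from the roof panel's ridge edge. The stop's wooden block is 50 x 50 x 30 mm; unlocked it slides with about 1 N.
- stop (a joint): Slide of the stop along the T-track, m: 0 at the track's outer end, grows as the stop moves along the jig's +y towards the roof panel (range 0 to 0.060).
- knob_grip (a point): Centre of the grip bar of the black wing knob on top of the stop: bar 50 mm long, 11 mm thick, 22 mm high, centred on this point, which lies 59 mm above the jig's base top (74 mm above the bench), 35 mm behind the stop's face. Local x runs along the bar, z up; the bar turns about this point's z. The space round and below the bar is free for 10 mm down to the round hub.
- knob (a joint): Angle of the wing knob, rad: starts at 0 to 0.2 (loose), grows as it is turned clockwise seen from above, stiff (about 0.1 Nm); from about 0.9 its screw bears on the track, tight at its end of 1.45. Tight, the stop holds more than 40 N; loose, it and the panel shift under a push.
- panel: Nest-box roof panel loose on the jig: board 200 x 200 x 12 mm, axes within 1 degree of the jig's. Origin under its middle, 15 mm above the bench. Eaves y = +100 mm (by the fence), ridge y = -100. Lower shingles cover y -35 to +106, flat top at z = 18 mm. Three upper shingles lap over: butt edges at y = 0, underside z = 24, top 30 mm. The pocket under them ends at y = -35. Width 196 mm in x.
- batten_foot (a point): Foot of the batten inside the pocket, where the flashing's edge must come: middle of the panel in x, y = -35 mm of the panel, on top of the lower course. Axes as the panel's.
- ridge_edge (a point): Middle of the roof board's ridge edge (its -y end face, y = -100 mm of the panel), 12 mm above its underside: where the stop's face must bear. Axes as the panel's.
- shingle_a (a joint): Lift angle, rad, of the free 41 mm end of the upper shingle at the panel's -x side: 0 lying as laid, grows as it is lifted; weakly springy (0.1 rad lifts the butt edge 4 mm and takes about 3 N).
- shingle_b (a joint): The same for the middle upper shingle.
- shingle_c (a joint): The same for the upper shingle at the panel's +x side.
- flashing: Copper flashing, an L of 2.5 mm sheet 150 mm long (its x), 0.14 to 0.28 kg, lying on its flange left of the jig. Origin at the middle of its bend, at the underside and outer face: the flange runs 65 mm to -y, the upstand (y -2.5 to 0) rises to z = 35 mm. Home: axes parallel to the panel's, origin at y = +30, z = 18 mm of the panel (35 mm of flange under the shingles, 30 mm in sight).
- flange_edge (a point): Middle of the flashing's free flange edge, on its underside (y = -65 mm of the flashing). Axes as the flashing's.
- leaf_tub: Bystander: white plastic tub of dry leaves, 88 mm across, 50 mm high.
- glue: Bystander: glue bottle, 48 mm across, 115 mm high, standing.
- cone: Bystander: small fir cone, 40 mm across, 46 mm high.
- red_lid: Bystander: red plastic lid, 42 mm across, 14 mm high, between the flashing and the jig.
- hammer: Bystander: small hammer, 200 mm long, lying right of the jig.
- brush: Bystander: brush, 170 mm long, lying beyond the flashing.
- spare_shingles: Bystander: two spare cedar shingles, 62 x 120 x 12 mm together.
- lower_course: The lower course of shingles fixed on the roof panel, 196 x 141 x 6 mm, on which the flashing's flange is pressed. Origin at the panel's middle, on top of the board (12 mm above the panel's origin); its flat top is at z = 6 mm.
There are look-alikes about, which are no part of the job. Leave any red look-alike of the flashing alone.

How it is judged (in metres and radians):
On the way, in this order (a step that is already met when the one before it is completed fails the run):
1. the stop stands against the panel's ridge edge (gap under 3 mm) and its wing knob is turned tight (past 1.1 rad) (y of stop_face in the frame of ridge_edge above -0.003 m and value of joint knob above 1.1 rad), for 0.2 s.
2. the flange edge is at least 10 mm under the lapped shingles (y of flange_edge in the frame of batten_foot below 0.025 m and z of flange_edge in the frame of batten_foot between -0.003 and 0.005 m), for 0.1 s.
At the end, for the whole second after the job is handed in: Stop within 3 mm of the ridge edge, knob past 1.1 rad; flange edge within 5 mm of the batten, 15 mm of the middle, flat within 3 mm and 0.05 rad, square within 0.06 rad; shingles lying (under 0.06 rad); fingers grip the flashing (over 4 N) and press it on the lower shingles with over 5 N; at rest (all of step 1 and y of flange_edge in the frame of batten_foot below 0.005 m and z of flange_edge in the frame of batten_foot between -0.003 and 0.003 m and x of flange_edge in the frame of batten_foot between -0.015 and 0.015 m and angle between the y axis of flashing and the y axis of panel, either way round below 0.06 rad and angle between the z axis of flashing and the z axis of panel, either way round below 0.05 rad and value of joint each of shingle_a, shingle_b, shingle_c below 0.06 rad and contact force between flashing and lower_course above 5 N and contact force between the fingers and flashing above 4 N and linear speed of flashing below 0.02 m/s); the arm keeps its last pose, push and grip.
It fails at once if a lapped shingle is lifted by more than 0.15 rad (6 mm at its edge) (value of joint any of shingle_a, shingle_b, shingle_c above 0.15 rad).
It fails at once if the roof panel is shoved more than 12 mm (distance of panel from where it was at the start of the episode above 0.012 m).
It fails at once if a bystander is moved more than 25 mm (distance of any of leaf_tub, glue, cone, red_lid, hammer, brush, spare_shingles from where it was at the start of the episode above 0.025 m).
It also fails if it takes over 58 s, if anything falls off the work surface, if the arm or the gripper's body presses on something with over 40 N, if the wrist force passes 120 N, or if a joint passes its speed limit or range.

## Working session

There is one attempt and no reset: what is moved stays moved. The work goes in short steps, Python scripts to look and compute and a tool call to move; the robot and the scene stay as the last step left them, time stands still between calls to the robot, and variables do not carry over. Pictures are saved under pics/ and viewed, at most 10 in all, crops included, and the job is handed in when it is done.

Besides the shell and the picture viewer there is one more tool, called after "Request:" as a command line: name --argument value ..., lists and objects as JSON in quotes. drive_tool: Moves the arm, as the interface text tells. Its arguments: {"type":"object","properties":{"commands":{"type":"array","items":{"type":"object","properties":{"dr":{"type":"array","items":{"type":"number"}},"linear":{"type":"array","items":{"type":"number"}},"jaw":{"type":"number"}}}},"squeeze":{"type":"number"}},"required":["commands"]}

```bash
mkdir -p pics
python3 - <<'E'
from rig import sense,optics,env
import cv2,numpy as np
for n in("top","scene"):
    im=optics.camera(n); cv2.imwrite(f"pics/{n}0.png",im[...,::-1])
    c=optics.get_calibration(n); print(n,{k:np.round(v,4).tolist() for k,v in c.items()})
print(sense()); print(env.pinch_z)
E
```

```text
top {'fx': 442.2702, 'fy': 442.2702, 'cx': 314.58, 'cy': 246.7614, 'R': [[0.0023, -0.9997, -0.0239], [-0.9987, -0.0011, -0.0515], [0.0514, 0.024, -0.9984]], 't': [17.6726, 518.048, 1166.9834]}
scene {'fx': 570.5551, 'fy': 570.5551, 'cx': 310.7682, 'cy': 237.5452, 'R': [[-0.7139, 0.7, 0.0206], [0.4484, 0.4795, -0.7543], [-0.5379, -0.5293, -0.6562]], 't': [396.6352, -192.6894, 1678.08]}
{'time': 0.1, 'q': array([ 1.17601044e+00,  2.87101941e-01,  1.57805885e+00,  1.43605237e-05,
        1.27862010e+00, -1.49995747e-01]), 'joint_vel': array([ 0.00166806, -0.00315814,  0.00039813,  0.0001038 ,  0.00134438,
        0.00097891]), 'effort': array([ 1.41221120e-03, -4.07294905e+01, -2.93700171e+01, -1.24555654e-04,
        3.42780091e-03,  7.99931513e-06]), 'ee_pos': array([163.3160031 , 654.31639042, 230.05363923]), 'ee_rot': array([-0.3834889 , -3.11749065,  0.00330409]), 'wrist_force': array([-0.14062845, -0.03201546, -0.42626938]), 'ft_torque': array([-0.03648234, -0.03817694,  0.01440757]), 'grasp_force': 0.0, 'finger_gap': 85.40649536284312}
18.700000000000003
```

View pics/top0.png

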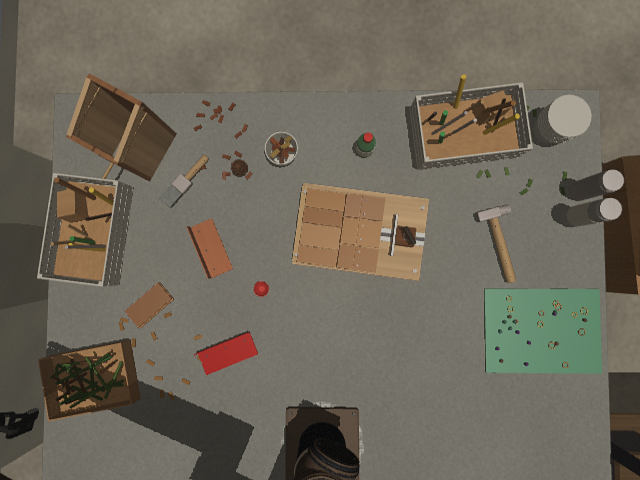

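View pics/scene0.png

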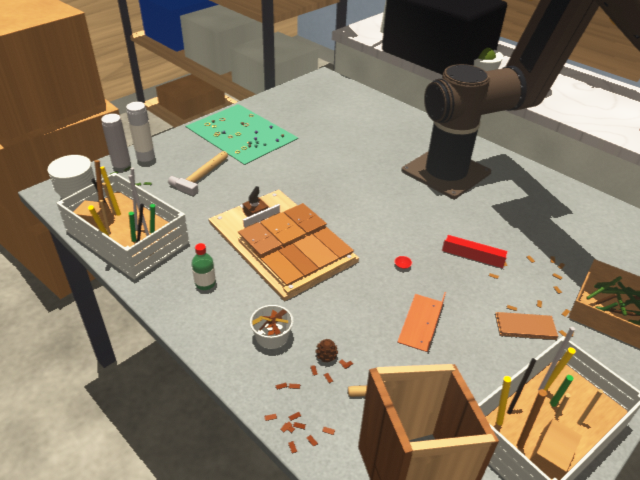

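The top view shows the jig at about (360,232), with its fence on the left (world +y) and the stop and knob at (404,236). The copper flashing is at (210,248), the red look-alike at (228,352) and the red lid at (261,289). I'll enlarge the jig and the flashing next.

Run:
```python
import cv2,numpy as np
im=cv2.imread("pics/top0.png")
a=cv2.resize(im[175:290,285:435],None,fx=5,fy=5,interpolation=cv2.INTER_CUBIC)
cv2.imwrite("pics/c1.png",a)
s=cv2.imread("pics/scene0.png")
b=cv2.resize(im[210:290,180:240],None,fx=6,fy=6,interpolation=cv2.INTER_CUBIC)
d=cv2.resize(s[280:360,390:455],None,fx=6,fy=6,interpolation=cv2.INTER_CUBIC)
cv2.imwrite("pics/c2.png",np.hstack([b,d]))
```

```text
(no output)
```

View pics/c1.png

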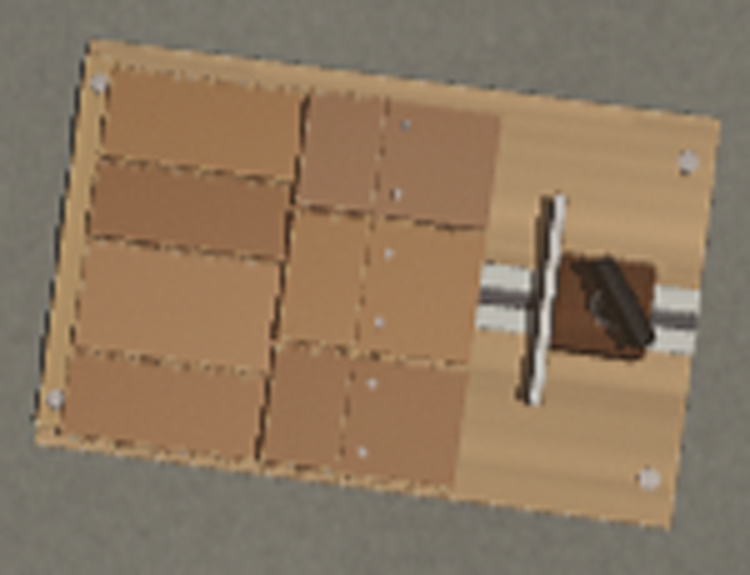

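View pics/c2.png

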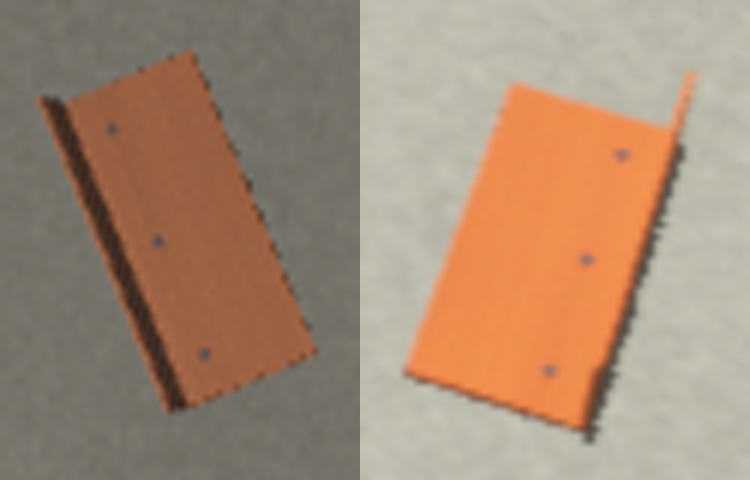

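The crops give me these edges:
- **Jig corners:** (91,40), (719,120), (669,527) and (37,443).
- **Ridge edge:** (500,115) to (457,488).
- **Stop plate:** about (555,195) to (532,405).
- **Knob bar:** (600,260) to (645,345).
- **Flashing:** the upstand is on the left (eaves) side and the free edge on the right.

I'll turn these into world poses.

```bash
cat > h.py <<'E'
from rig import sense,optics,order,env
import numpy as np,cv2
from scipy.spatial.transform import Rotation as Ro
def ray(c,px,z):
    d=np.array([(px[0]-c["cx"])/c["fx"],(px[1]-c["cy"])/c["fy"],1.])
    R=np.array(c["R"]);t=np.array(c["t"]); C=-R.T@t; w=R.T@d
    return C+w*(z-C[2])/w[2]
def proj(c,X):
    p=np.array(c["R"])@np.array(X)+np.array(c["t"]); return np.array([c["fx"]*p[0]/p[2]+c["cx"],c["fy"]*p[1]/p[2]+c["cy"]])
def down(yaw):  # tool z down, tool y axis at world angle yaw
    y=np.array([np.cos(yaw),np.sin(yaw),0]);z=np.array([0,0,-1.]);return Ro.from_matrix(np.c_[np.cross(y,z),y,z])
def goto(pos,yaw=None,R=None):
    s=sense();A=Ro.from_rotvec(s["ee_rot"]); T=R if R is not None else down(yaw)
    dl=A.inv().apply(np.array(pos)-s["ee_pos"])/1000; dr=(A.inv()*T).as_rotvec()/np.deg2rad(6)
    print("linear",np.round(dl,4).tolist(),"dr",np.round(dr,3).tolist(),"dist mm",round(1000*np.linalg.norm(dl)),"deg",round(6*np.linalg.norm(dr),1))
def st():
    s=sense();A=Ro.from_rotvec(s["ee_rot"]).as_matrix()
    print("t",round(s["time"],2),"pos",np.round(s["ee_pos"],1),"yaw",round(np.rad2deg(np.arctan2(A[1,1],A[0,1])),2),"tz",np.round(A[:,2],4),"F",np.round(s["wrist_force"],1),"gap",round(s["finger_gap"],1),"gf",round(s["grasp_force"],1),"q6",round(s["q"][5],2))
E
python3 - <<'E'
from h import *
c=optics.get_calibration("top")
J=lambda u,v:((u+.5)/5-.5+285,(v+.5)/5-.5+175)
F=lambda u,v:((u+.5)/6-.5+180,(v+.5)/6-.5+210)
ang=lambda a,b:np.rad2deg(np.arctan2((b-a)[1],(b-a)[0]))
cor=[ray(c,J(*p),15) for p in((91,40),(719,120),(669,527),(37,443))]
for p in cor:print("jig",p.round(1))
print("len",[np.linalg.norm(cor[i]-cor[(i+1)%4]).round(1) for i in range(4)])
yd=(cor[0]+cor[3]-cor[1]-cor[2]);yd/=np.linalg.norm(yd);m=sum(cor)/4;org=m+30*yd
xd=np.array([yd[1],-yd[0],0]);print("jig yaw of y",np.rad2deg(np.arctan2(yd[1],yd[0])),"origin",org)
def inj(p):d=p-org;return np.round([d@xd,d@yd],1)
for n,p,z in(("ridge",(500,115),45),("ridge",(457,488),45),("butt",(305,90),45),("butt",(262,460),45),("face",(553,195),39),("face",(530,405),39),("knob",(605,260),85),("knob",(643,343),85),("block",(655,262),45),("block",(645,358),45)):
    q=ray(c,J(*p),z);print(n,q.round(1),inj(q))
for n,p,z in(("edge",(190,50),2.5),("edge",(317,352),2.5),("up",(42,97),35),("up",(168,412),35),("upend",(185,405),2.5)):
    q=ray(c,F(*p),z);print(n,q.round(1))
st()
A=Ro.from_rotvec(sense()["ee_rot"]);w=optics.get_calibration("wrist");C=-np.array(w["R"]).T@np.array(w["t"])
print("wristcam in tool",A.inv().apply(C-sense()["ee_pos"]),(np.array(w["R"])@A.as_matrix()).round(3).tolist(),w["fx"])
E
```

```text
jig [690.6  50.6  15. ]
jig [ 646.8 -284.5   15. ]
jig [ 430.3 -255.9   15. ]
jig [474.   78.6  15. ]
len [np.float64(338.0), np.float64(218.3), np.float64(337.4), np.float64(218.4)]
jig yaw of y 82.5564313556387 origin [564.32059466 -73.07051623  15.        ]
ridge [ 644.7 -164.2   45. ] [ 91.5 -80. ]
ridge [ 450.8 -141.    45. ] [-103.8  -82. ]
butt [658.  -62.9  45. ] [91.6 22.3]
butt [465.  -40.4  45. ] [-102.7   19.6]
face [ 603.6 -192.4   39. ] [  54.4 -113.2]
face [ 493.9 -179.7   39. ] [ -56.  -114.8]
knob [ 565.1 -210.7   85. ] [  18.6 -136.4]
knob [ 523.5 -229.3   85. ] [ -20.2 -160.2]
block [ 567.9 -243.8   45. ] [  25.7 -168.8]
block [ 518.1 -238.2   45. ] [ -24.4 -169.7]
edge [596.8 300.    2.5]
edge [460.3 240.6   2.5]
up [572.2 356.9  35. ]
up [433.8 298.9  35. ]
upend [436.3 300.    2.5]
t 0.1 pos [163.3 654.3 230.1] yaw 75.97 tz [-9.e-04 -2.e-03 -1.e+00] F [-0.1 -0.  -0.4] gap 85.4 gf 0.0 q6 -0.15
wristcam in tool [  74.31057611    0.63898912 -143.15531643] [[-0.001, 1.0, 0.002], [-0.957, -0.001, -0.291], [-0.291, -0.002, 0.957]] 389.5774115817832
```

Run:
```python
from h import *
goto((500,320,230),np.deg2rad(0))
```

```text
linear [-0.4077, -0.2428, 0.0004] dr [-0.02, 0.011, 12.662] dist mm 474 deg 76.0
```

Request:
drive_tool --commands '[{"linear": [-0.408,-0.243,0],"dr": [-0.02,0.01,12.66],"jaw": 0.4},{"linear": [-0.408,-0.243,0],"dr": [-0.02,0.01,12.66],"jaw": 0.4},{"linear": [-0.408,-0.243,0],"dr": [-0.02,0.01,12.66],"jaw": 0.4},{"linear": [-0.408,-0.243,0],"dr": [-0.02,0.01,12.66],"jaw": 0.4},{"linear": [-0.408,-0.243,0],"dr": [-0.02,0.01,12.66],"jaw": 0.4},{"linear": [-0.408,-0.243,0],"dr": [-0.02,0.01,12.66],"jaw": 0.4},{"linear": [-0.408,-0.243,0],"dr": [-0.02,0.01,12.66],"jaw": 0.4},{"linear": [-0.408,-0.243,0],"dr": [-0.02,0.01,12.66],"jaw": 0.4},{"linear": [-0.408,-0.243,0],"dr": [-0.02,0.01,12.66],"jaw": 0.4},{"linear": [-0.408,-0.243,0],"dr": [-0.02,0.01,12.66],"jaw": 0.4}]'

```text
time: 0.93
ee_pos: [460.0, 359.5, 230.9]
ee_rot: [-2.142, -2.297, -0.002]
wrist_force: [0.5, 1.0, -0.0]
finger_gap: 51.4
grasp_force: 0.0
```

Run:
```python
from h import *
st();goto((560,-210,200),np.deg2rad(-63))
c=optics.get_calibration("wrist");im=optics.camera("wrist");np.save("w1.npy",im);cv2.imwrite("pics/w1.png",im[...,::-1])
import pickle;pickle.dump(c,open("w1.pkl","wb"))
```

```text
t 0.93 pos [460.  359.5 230.9] yaw 4.0 tz [ 2.0e-04  1.7e-03 -1.0e+00] F [ 0.5  1.  -0. ] gap 51.4 gf 0.0 q6 0.42
linear [-0.5751, 0.06, 0.0299] dr [-0.007, -0.016, 11.167] dist mm 579 deg 67.0
```

Request:
drive_tool --commands '[{"linear": [-0.575,0.06,0.03],"dr": [0,0,11.17],"jaw": 0.4},{"linear": [-0.575,0.06,0.03],"dr": [0,0,11.17],"jaw": 0.4},{"linear": [-0.575,0.06,0.03],"dr": [0,0,11.17],"jaw": 0.4},{"linear": [-0.575,0.06,0.03],"dr": [0,0,11.17],"jaw": 0.4},{"linear": [-0.575,0.06,0.03],"dr": [0,0,11.17],"jaw": 0.4},{"linear": [-0.575,0.06,0.03],"dr": [0,0,11.17],"jaw": 0.4},{"linear": [-0.575,0.06,0.03],"dr": [0,0,11.17],"jaw": 0.4},{"linear": [-0.575,0.06,0.03],"dr": [0,0,11.17],"jaw": 0.4},{"linear": [-0.575,0.06,0.03],"dr": [0,0,11.17],"jaw": 0.4},{"linear": [-0.575,0.06,0.03],"dr": [0,0,11.17],"jaw": 0.4}]'

```text
time: 1.82
ee_pos: [533.3, -49.8, 208.6]
ee_rot: [-3.052, -0.735, -0.001]
wrist_force: [1.3, 1.1, -0.1]
finger_gap: 51.3
grasp_force: 0.0
```

Run:
```python
from h import *
st();goto((550,-215,160),np.deg2rad(-63))
```

```text
t 1.82 pos [533.3 -49.8 208.6] yaw -62.92 tz [ 4.0e-04  2.2e-03 -1.0e+00] F [ 1.3  1.1 -0.1] gap 51.3 gf 0.0 q6 0.81
linear [-0.0604, 0.1547, 0.0483] dr [-0.016, -0.013, 0.014] dist mm 173 deg 0.1
```

Request:
drive_tool --commands '[{"linear": [-0.0604,0.1547,0.048],"dr": [-0.016,-0.013,0],"jaw": 0.5},{"linear": [-0.0604,0.1547,0.048],"dr": [-0.016,-0.013,0],"jaw": 0.5},{"linear": [-0.0604,0.1547,0.048],"dr": [-0.016,-0.013,0],"jaw": 0.5},{"linear": [-0.0604,0.1547,0.048],"dr": [-0.016,-0.013,0],"jaw": 0.5},{"linear": [-0.0604,0.1547,0.048],"dr": [-0.016,-0.013,0],"jaw": 0.5},{"linear": [-0.0604,0.1547,0.048],"dr": [-0.016,-0.013,0],"jaw": 0.5}]'

```text
time: 2.32
ee_pos: [550.2, -214.9, 158.9]
ee_rot: [-3.052, -0.737, 0.003]
wrist_force: [0.1, 0.3, -0.1]
finger_gap: 42.8
grasp_force: 0.0
```

Run:
```python
from h import *
st()
c=optics.get_calibration("wrist");im=optics.camera("wrist");cv2.imwrite("pics/w2.png",im[...,::-1])
import pickle;pickle.dump(c,open("w2.pkl","wb"))
```

```text
t 2.32 pos [ 550.2 -214.9  158.9] yaw -62.86 tz [-0.0024  0.0015 -1.    ] F [ 0.1  0.3 -0.1] gap 42.8 gf 0.0 q6 0.55
```

View pics/w2.png

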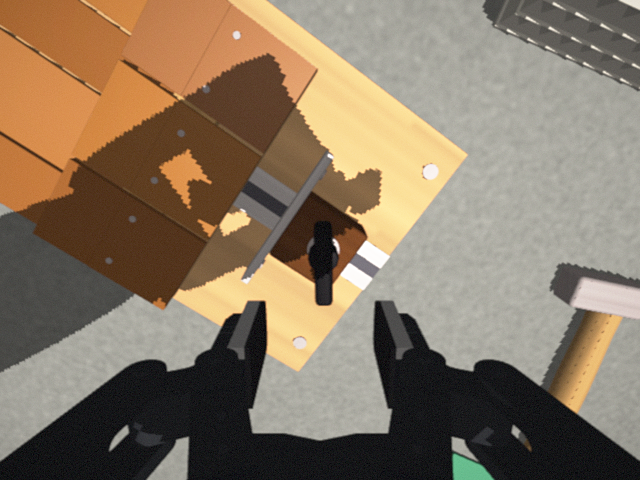

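View pics/w1.png

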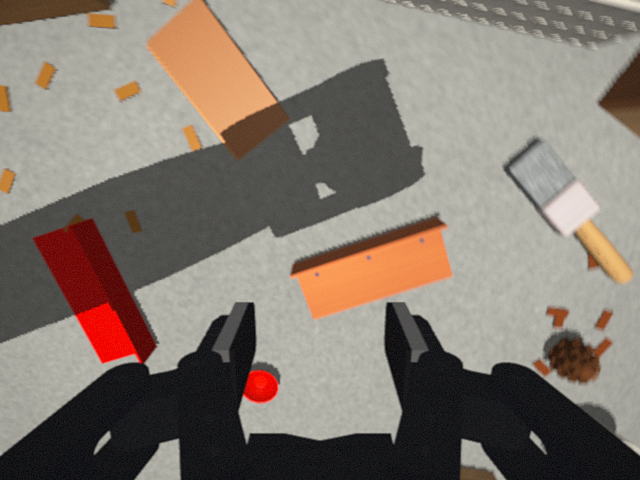

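w2 shows the knob bar from (323,222) to (324,304), the plate top from (329,153) to (246,282) and the ridge line from (316,70) to (164,308). In w1 the flashing's free edge runs (315,318) to (452,274), with the upstand band along (292,273) to (443,220).

Run:
```python
from h import *
import pickle
c=pickle.load(open("w2.pkl","rb"))
dirn=lambda a,b:np.rad2deg(np.arctan2((a-b)[1],(a-b)[0])).round(2)
def seg(n,a,b,z,c=c):
    A=ray(c,a,z);B=ray(c,b,z);print(n,A.round(1),B.round(1),"mid",((A+B)/2).round(1),"len",np.linalg.norm(A-B).round(1),"dir",dirn(A,B));return A,B
seg("knob",(323,222),(324,304),85)
f=seg("plate top",(328,153),(245,281),39)
r=seg("ridge top",(316,70),(164,308),45)
bt=seg("butt",(134,58),(35,232),45)
j=seg("jig -y edge",(467,155),(298,371),15)
seg("block far",(367,232),(342,285),45)
m=(j[0]+j[1])/2;yd=j[0]-j[1];xd=yd/np.linalg.norm(yd);yd=np.array([-xd[1],xd[0],0])
for n,s in(("plate",f),("ridge",r),("butt",bt)):
    print(n,[((p-m)@yd-200).round(1) for p in s],[((p-m)@xd).round(1) for p in s])
c1=pickle.load(open("w1.pkl","rb"))
seg("edge",(452,274),(315,318),2.5,c1);seg("up top",(446,227),(294,275),35,c1);seg("up bot",(441,215),(291,272),0,c1)
```

```text
knob [ 571.  -205.8   85. ] [ 525.7 -229.8   85. ] mid [ 548.3 -217.8   85. ] len 51.3 dir 27.88
plate top [ 604.3 -192.8   39. ] [ 496.7 -180.8   39. ] mid [ 550.5 -186.8   39. ] len 108.3 dir -6.34
ridge top [ 644.8 -163.5   45. ] [ 453.5 -137.1   45. ] mid [ 549.1 -150.3   45. ] len 193.1 dir -7.86
butt [600.9 -63.1  45. ] [467.2 -38.8  45. ] mid [534. -51.  45.] len 135.9 dir -10.3
jig -y edge [ 647.5 -283.4   15. ] [ 430.8 -254.5   15. ] mid [ 539.1 -269.    15. ] len 218.6 dir -7.62
block far [ 570.1 -240.3   45. ] [ 528.  -243.4   45. ] mid [ 549.  -241.9   45. ] len 42.2 dir 4.23
plate [np.float64(-115.8), np.float64(-118.2)] [np.float64(54.5), np.float64(-53.8)]
ridge [np.float64(-81.4), np.float64(-80.6)] [np.float64(90.7), np.float64(-102.4)]
butt [np.float64(12.2), np.float64(18.6)] [np.float64(33.9), np.float64(-101.8)]
edge [599.  301.1   2.5] [463.  242.    2.5] mid [531.  271.5   2.5] len 148.3 dir 23.45
up top [573.5 356.9  35. ] [439.9 301.6  35. ] mid [506.7 329.3  35. ] len 144.6 dir 22.45
up bot [579.  360.6   0. ] [435.1 291.1   0. ] mid [507.  325.9   0. ] len 159.8 dir 25.8
```

Run:
```python
from h import *
goto((546.5,-219.3,58),np.deg2rad(-62.1))
```

```text
linear [-0.0062, 0.0037, 0.1017] dr [-0.019, 0.006, -0.111] dist mm 102 deg 0.7
```

Request:
drive_tool --commands '[{"linear": [-0.0062,0.0037,0.03],"dr": [-0.019,0.006,-0.11],"jaw": 0.5},{"linear": [-0.0062,0.0037,0.07],"dr": [-0.019,0.006,-0.11],"jaw": 0.5},{"linear": [-0.0062,0.0037,0.1],"dr": [-0.019,0.006,-0.11],"jaw": 0.5},{"linear": [-0.0062,0.0037,0.1],"dr": [-0.019,0.006,-0.11],"jaw": 0.5},{"linear": [-0.0062,0.0037,0.1],"dr": [-0.019,0.006,-0.11],"jaw": 1},{"linear": [-0.0062,0.0037,0.1],"dr": [-0.019,0.006,-0.11],"jaw": 1},{"linear": [-0.0062,0.0037,0.1],"dr": [-0.019,0.006,-0.11],"jaw": 1},{"linear": [-0.0062,0.0037,0.1],"dr": [-0.019,0.006,-0.11],"jaw": 1},{"linear": [-0.0062,0.0037,0.1],"dr": [-0.019,0.006,-0.11],"jaw": 1},{"linear": [-0.0062,0.0037,0.1],"dr": [-0.019,0.006,-0.11],"jaw": 1}]' --squeeze 50

```text
time: 3.2
ee_pos: [548.3, -219.9, 63.1]
ee_rot: [3.044, 0.76, 0.005]
wrist_force: [-4.1, 1.4, 6.8]
finger_gap: 16.0
grasp_force: 49.6
```

Run:
```python
from h import *
st()
A=Ro.from_rotvec(sense()["ee_rot"]);yd=np.array([np.cos(np.deg2rad(82.4)),np.sin(np.deg2rad(82.4)),0])
print("jig y in tool",A.inv().apply(yd),"jig x in tool",A.inv().apply([yd[1],-yd[0],0]))
```

```text
t 3.2 pos [ 548.3 -219.9   63.1] yaw -61.98 tz [ 0.0039 -0.0033 -1.    ] F [-4.1  1.4  6.8] gap 16.0 gf 49.6 q6 0.53
jig y in tool [ 0.58239694 -0.81289986 -0.00275995] jig x in tool [0.81290242 0.5823843  0.00426459]
```

Run:
```python
from h import *
im=optics.camera("wrist");st()
cv2.imwrite("pics/w3.png",cv2.resize(im[150:430,160:480],None,fx=2,fy=2)[...,::-1])
```

```text
t 3.25 pos [ 548.2 -220.    63.1] yaw -61.99 tz [ 0.0038 -0.0033 -1.    ] F [-3.3  0.6  6.4] gap 16.0 gf 49.6 q6 0.53
```

View pics/w3.png

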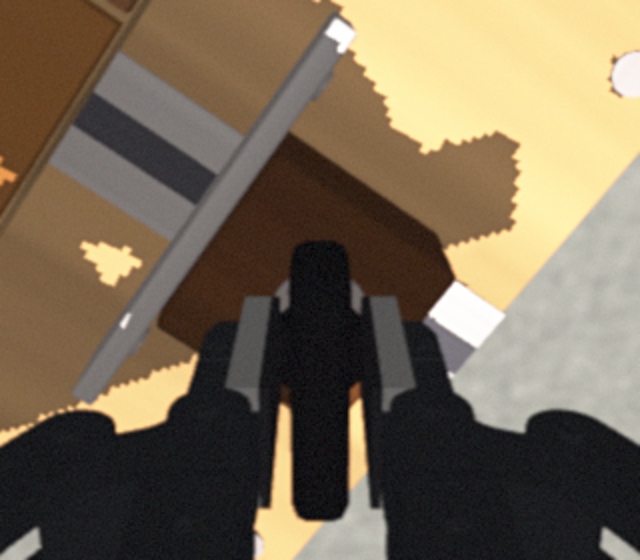

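The fingertips have caught the round hub: the gap reads 16 mm and there is clearance beside the 11 mm bar. I'll open, rise about 8 mm and close again on the bar alone.

Request:
drive_tool --commands '[{"linear": [0,0,0],"dr": [0,0,0],"jaw": 0.6},{"linear": [0,0,0],"dr": [0,0,0],"jaw": 0.6},{"linear": [0,0,-0.008],"dr": [0,0,0],"jaw": 0.6},{"linear": [0,0,-0.008],"dr": [0,0,0],"jaw": 0.6},{"linear": [0,0,-0.008],"dr": [0,0,0],"jaw": 1},{"linear": [0,0,-0.008],"dr": [0,0,0],"jaw": 1},{"linear": [0,0,-0.008],"dr": [0,0,0],"jaw": 1},{"linear": [0,0,-0.008],"dr": [0,0,0],"jaw": 1}]' --squeeze 50

```text
time: 3.92
ee_pos: [547.9, -219.6, 69.2]
ee_rot: [3.045, 0.759, 0.004]
wrist_force: [-0.1, 0.4, 2.3]
finger_gap: 9.8
grasp_force: 52.0
```

Run:
```python
from h import *
st()
```

```text
t 3.92 pos [ 547.9 -219.6   69.2] yaw -62.01 tz [ 0.0032 -0.0024 -1.    ] F [-0.1  0.4  2.3] gap 9.8 gf 52.0 q6 0.53
```

Request:
drive_tool --commands '[{"linear": [0.003,-0.004,0],"dr": [0,0,0],"jaw": 1},{"linear": [0.006,-0.0083,0],"dr": [0,0,0],"jaw": 1},{"linear": [0.009,-0.0125,0],"dr": [0,0,0],"jaw": 1},{"linear": [0.012,-0.0167,0],"dr": [0,0,0],"jaw": 1},{"linear": [0.015,-0.021,0],"dr": [0,0,0],"jaw": 1},{"linear": [0.0163,-0.0227,0],"dr": [0,0,0],"jaw": 1},{"linear": [0.0163,-0.0227,0],"dr": [0,0,0],"jaw": 1},{"linear": [0.0163,-0.0227,0],"dr": [0,0,0],"jaw": 1}]' --squeeze 70

```text
time: 4.58
ee_pos: [551.7, -190.4, 69.3]
ee_rot: [3.047, 0.76, 0.004]
wrist_force: [0.5, 1.5, 5.7]
finger_gap: 9.3
grasp_force: 73.7
```

Run:
```python
from h import *
import pickle
st();c=optics.get_calibration("wrist");pickle.dump(c,open("w4.pkl","wb"))
im=optics.camera("wrist");cv2.imwrite("pics/w4full.png",im[...,::-1])
cv2.imwrite("pics/w4.png",cv2.resize(im[0:300,40:440],None,fx=2,fy=2)[...,::-1])
```

```text
t 4.58 pos [ 551.7 -190.4   69.3] yaw -61.99 tz [ 3.1e-03 -7.0e-04 -1.0e+00] F [0.5 1.5 5.7] gap 9.3 gf 73.7 q6 0.57
```

View pics/w4.png

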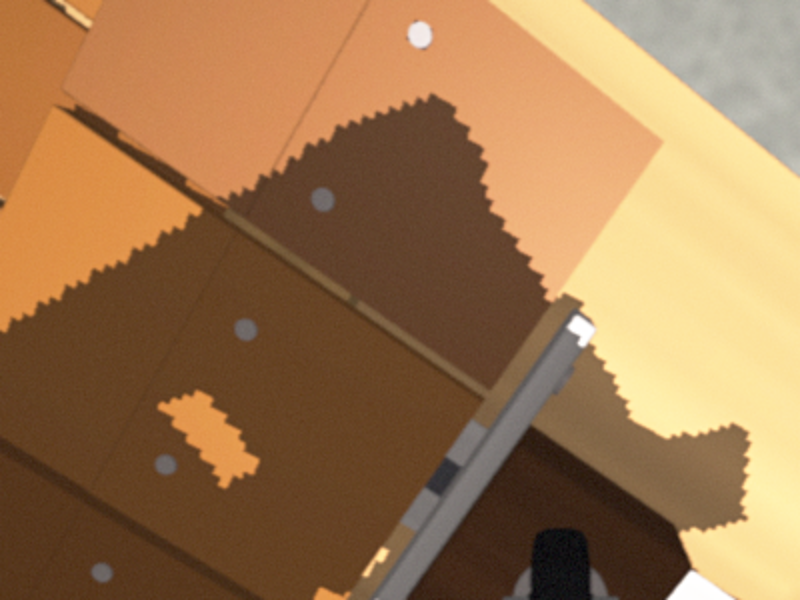

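Run:
```python
from h import *
import pickle
c=pickle.load(open("w4.pkl","rb"))
P=lambda u,v,z:ray(c,((u+.5)/2-.5+40,(v+.5)/2-.5),z)
a,b=P(662,142,45),P(345,597,45); p,q=P(572,318,39),P(382,597,39)
x=(a-b)/np.linalg.norm(a-b);y=np.array([-x[1],x[0],0]);print("ridge dir",np.rad2deg(np.arctan2(x[1],x[0])),"plate dir",np.rad2deg(np.arctan2(*(p-q)[1::-1])))
for s in(p,q):print("gap",-(s-a)@y)
print(a,b,p,q)
```

```text
ridge dir -7.826987271740882 plate dir -6.7570880080354545
gap 5.910658410782969
gap 7.4099743226555645
[ 645.64405091 -163.01385799   45.        ] [ 526.27223093 -146.6046678    45.        ] [ 606.96554952 -163.66324216   39.        ] [ 527.22651766 -154.21550302   39.        ]
```

Request:
drive_tool --commands '[{"linear": [0.0015,-0.002,0],"dr": [0,0,0],"jaw": 1},{"linear": [0.0029,-0.0041,0],"dr": [0,0,0],"jaw": 1},{"linear": [0.0029,-0.0041,0],"dr": [0,0,0],"jaw": 1}]'

```text
time: 4.88
ee_pos: [552.3, -185.8, 69.3]
ee_rot: [3.046, 0.76, 0.004]
wrist_force: [0.0, -0.0, 5.5]
finger_gap: 9.3
grasp_force: 73.7
```

Request:
drive_tool --commands '[{"linear": [0.0006,-0.0008,0],"dr": [0,0,0],"jaw": 1},{"linear": [0.0012,-0.0016,0],"dr": [0,0,0],"jaw": 1},{"linear": [0.0012,-0.0016,0],"dr": [0,0,0],"jaw": 1}]'

```text
time: 5.13
ee_pos: [552.5, -184.7, 69.2]
ee_rot: [3.045, 0.76, 0.003]
wrist_force: [-0.2, -1.4, 4.6]
finger_gap: 8.9
grasp_force: 73.7
```

Request:
drive_tool --commands '[{"linear": [0.0006,-0.0008,0],"dr": [0,0,0],"jaw": 1},{"linear": [0.0012,-0.0016,0],"dr": [0,0,0],"jaw": 1},{"linear": [0.0012,-0.0016,0],"dr": [0,0,0],"jaw": 1}]'

```text
time: 5.38
ee_pos: [552.7, -183.2, 69.3]
ee_rot: [3.044, 0.76, 0.003]
wrist_force: [0.1, -3.6, 5.5]
finger_gap: 9.2
grasp_force: 73.7
```

Request:
drive_tool --commands '[{"linear": [0.0006,-0.0008,0],"dr": [0,0,0],"jaw": 1},{"linear": [0.0012,-0.0016,0],"dr": [0,0,0],"jaw": 1},{"linear": [0.0012,-0.0016,0],"dr": [0,0,0],"jaw": 1}]'

```text
time: 5.63
ee_pos: [552.8, -182.6, 69.3]
ee_rot: [3.041, 0.76, 0.001]
wrist_force: [-1.4, -7.9, 4.2]
finger_gap: 9.0
grasp_force: 73.6
```

Run:
```python
from h import *
import pickle
st();c=optics.get_calibration("wrist");pickle.dump(c,open("w5.pkl","wb"))
im=optics.camera("wrist");cv2.imwrite("pics/w5.png",cv2.resize(im[0:300,40:440],None,fx=2,fy=2)[...,::-1])
```

```text
t 5.63 pos [ 552.8 -182.6   69.3] yaw -61.94 tz [ 0.0024 -0.0064 -1.    ] F [-1.4 -7.9  4.2] gap 9.0 gf 73.6 q6 0.59
```

View pics/w5.png

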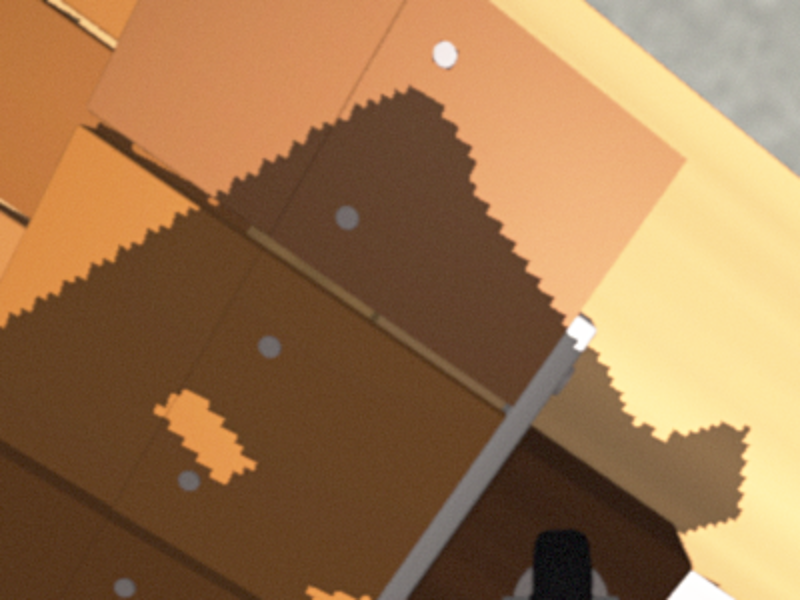

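The plate is now flush with the ridge and the push reads 8 N. Next I turn the knob clockwise.

Request:
drive_tool --commands '[{"linear": [0,0,0],"dr": [0,0,0.8],"jaw": 1},{"linear": [0,0,0],"dr": [0,0,1.6],"jaw": 1},{"linear": [0,0,0],"dr": [0,0,2.4],"jaw": 1},{"linear": [0,0,0],"dr": [0,0,3.2],"jaw": 1},{"linear": [0,0,0],"dr": [0,0,4.0],"jaw": 1},{"linear": [0,0,0],"dr": [0,0,4.8],"jaw": 1},{"linear": [0,0,0],"dr": [0,0,5.6],"jaw": 1},{"linear": [0,0,0],"dr": [0,0,6.4],"jaw": 1},{"linear": [0,0,0],"dr": [0,0,7.2],"jaw": 1},{"linear": [0,0,0],"dr": [0,0,7.2],"jaw": 1}]' --squeeze 80

```text
time: 6.52
ee_pos: [553.0, -184.3, 69.4]
ee_rot: [3.105, -0.416, 0.007]
wrist_force: [-1.0, -12.0, 3.3]
finger_gap: 8.8
grasp_force: 79.6
```

Run:
```python
from h import *
st();print(sense()["ft_torque"])
```

```text
t 6.52 pos [ 553.  -184.3   69.4] yaw -105.28 tz [ 0.0034 -0.0095 -0.9999] F [ -1.  -12.    3.3] gap 8.8 gf 79.6 q6 1.35
[-1.90892925  0.14043085 -0.07864334]
```

Request:
drive_tool --commands '[{"linear": [0,0,0],"dr": [0,0,0.8],"jaw": 1},{"linear": [0,0,0],"dr": [0,0,1.6],"jaw": 1},{"linear": [0,0,0],"dr": [0,0,2.4],"jaw": 1},{"linear": [0,0,0],"dr": [0,0,3.2],"jaw": 1},{"linear": [0,0,0],"dr": [0,0,4.0],"jaw": 1},{"linear": [0,0,0],"dr": [0,0,4.8],"jaw": 1},{"linear": [0,0,0],"dr": [0,0,5.6],"jaw": 1},{"linear": [0,0,0],"dr": [0,0,6.2],"jaw": 1},{"linear": [0,0,0],"dr": [0,0,6.2],"jaw": 1},{"linear": [0,0,0],"dr": [0,0,6.2],"jaw": 1}]'

```text
time: 7.35
ee_pos: [552.3, -185.4, 69.4]
ee_rot: [2.813, -1.375, 0.01]
wrist_force: [-3.1, -14.4, 3.9]
finger_gap: 8.8
grasp_force: 79.9
```

Run:
```python
from h import *
st();print(sense()["ft_torque"])
im=optics.camera("wrist");cv2.imwrite("pics/w6.png",im[...,::-1])
```

```text
t 7.35 pos [ 552.3 -185.4   69.4] yaw -142.1 tz [ 0.0012 -0.0122 -0.9999] F [ -3.1 -14.4   3.9] gap 8.8 gf 79.9 q6 1.99
[-2.46759764  0.61518389  0.53525412]
```

Request:
drive_tool --commands '[{"linear": [0,0,0],"dr": [0,0,0],"jaw": 0.5},{"linear": [0,0,0],"dr": [0,0,0],"jaw": 0.5},{"linear": [0,0,0],"dr": [0,0,0],"jaw": 0.5},{"linear": [0,0,-0.03],"dr": [0,0,0],"jaw": 0.5},{"linear": [0,0,-0.07],"dr": [0,0,0],"jaw": 0.5},{"linear": [0,0,-0.11],"dr": [0,0,0],"jaw": 0.5},{"linear": [0,0,-0.13],"dr": [0,0,0],"jaw": 0.5},{"linear": [0,0,-0.13],"dr": [0,0,0],"jaw": 0.5}]'

```text
time: 8.07
ee_pos: [555.2, -180.8, 205.0]
ee_rot: [2.819, -1.386, 0.02]
wrist_force: [0.9, 0.2, -0.0]
finger_gap: 42.6
grasp_force: 0.0
```

Run:
```python
from h import *
st();goto((552,-60,200),np.deg2rad(-97.6))
c=optics.get_calibration("wrist");c5=__import__("pickle").load(open("w5.pkl","rb"))
print("corner after push",ray(c5,((686.5)/2-.5+40,158.5/2-.5),45))
```

```text
t 8.07 pos [ 555.2 -180.8  205. ] yaw -142.36 tz [ 0.0112 -0.0055 -0.9999] F [ 0.9  0.2 -0. ] gap 42.6 gf 0.0 q6 2.0
linear [-0.0977, -0.0712, 0.0042] dr [-0.008, -0.122, -7.459] dist mm 121 deg 44.8
corner after push [ 646.34260353 -160.92265903   45.        ]
```

Run:
```python
from h import *
c=optics.get_calibration("wrist");im=optics.camera("wrist");cv2.imwrite("pics/w7.png",im[...,::-1])
k=np.array([552.5,-184.0,85.]);u=proj(c,k);print(u)
m=np.zeros(im.shape[:2],np.uint8);cv2.circle(m,tuple(int(v) for v in u),45,255,-1)
m&=((im.max(2)<45)*255).astype(np.uint8)
n,l,s,ce=cv2.connectedComponentsWithStats(m);i=1+np.argmax(s[1:,4]);print(s[i],ce[i])
pts=np.argwhere(l==i)[:,::-1].astype(np.float32)
d=cv2.fitLine(pts,cv2.DIST_L2,0,.01,.01).ravel();a=ray(c,ce[i]-20*d[:2],85);b=ray(c,ce[i]+20*d[:2],85)
print("bar dir",np.rad2deg(np.arctan2(*(b-a)[1::-1])),"centre",ray(c,ce[i],85))
# profile across plate/ridge along jig y, at jig x offset +30
xd=np.array([.991,-.132,0]);yd=np.array([.132,.991,0])
for off in(35,45):
    print(off,[tuple(int(t) for t in im[tuple(np.round(proj(c,np.array([550,-148,0])+off*xd+v*yd+[0,0,42])).astype(int)[::-1])]) for v in range(-12,12,2)])
goto((506.5,327.5,150),np.deg2rad(-67))
```

```text
[326.77805997 239.19309857]
[ 315  200   28   73 1156] [328.00519031 237.37802768]
bar dir 130.69266937434605 centre [ 552.62696235 -185.56336886   85.        ]
35 [(95, 83, 73), (79, 74, 74), (83, 77, 79), (104, 98, 99), (100, 98, 94), (103, 94, 92), (104, 82, 55), (103, 80, 56), (106, 86, 58), (109, 85, 59), (105, 81, 59), (105, 82, 53)]
45 [(74, 69, 69), (84, 82, 77), (79, 78, 75), (106, 102, 102), (102, 98, 98), (103, 99, 93), (66, 45, 27), (79, 50, 34), (77, 52, 27), (82, 55, 39), (78, 48, 23), (77, 49, 30)]
linear [-0.4312, -0.2724, 0.0495] dr [0.016, -0.075, -12.56] dist mm 512 deg 75.4
```

Request:
drive_tool --commands '[{"linear": [-0.0977,-0.0712,0.03],"dr": [0,-0.12,-7.46],"jaw": 0.5},{"linear": [-0.0977,-0.0712,0.03],"dr": [0,-0.12,-7.46],"jaw": 0.5},{"linear": [-0.0977,-0.0712,0.03],"dr": [0,-0.12,-7.46],"jaw": 0.5},{"linear": [-0.0977,-0.0712,0.03],"dr": [0,-0.12,-7.46],"jaw": 0.5},{"linear": [-0.0977,-0.0712,0.03],"dr": [0,-0.12,-7.46],"jaw": 0.5},{"linear": [-0.0977,-0.0712,0.03],"dr": [0,-0.12,-7.46],"jaw": 0.5},{"linear": [-0.0977,-0.0712,0.03],"dr": [0,-0.12,-7.46],"jaw": 0.5},{"linear": [-0.0977,-0.0712,0.03],"dr": [0,-0.12,-7.46],"jaw": 0.5}]'

```text
time: 8.78
ee_pos: [547.5, -58.4, 165.5]
ee_rot: [-3.129, 0.207, 0.023]
wrist_force: [-0.1, 0.1, -0.1]
finger_gap: 42.6
grasp_force: 0.0
```

Run:
```python
from h import *
import pickle
st();c=optics.get_calibration("wrist");im=optics.camera("wrist");pickle.dump(c,open("w8.pkl","wb"));cv2.imwrite("pics/w8full.png",im[...,::-1])
print([proj(c,p).round().tolist() for p in((550,-148,42),(647,-161,45),(454,-136,45),(567,-19,33),(552,-185,85))])
# profiles across the ridge at several x offsets
xd=np.array([.991,-.136,0]);yd=np.array([.136,.991,0])
g=im.astype(int)
for off in(-45,-35,35,45):
    print(off,[(v,tuple(g[tuple(np.round(proj(c,np.array([550,-148,42.])+off*xd+v*yd)).astype(int)[::-1])].tolist())) for v in range(-12,6,1)])
```

```text
t 8.78 pos [547.5 -58.4 165.5] yaw -97.57 tz [-0.014   0.0065 -0.9999] F [-0.1  0.1 -0.1] gap 42.6 gf 0.0 q6 1.41
[[448.0, 215.0], [465.0, 60.0], [438.0, 340.0], [263.0, 212.0], [534.0, 220.0]]
-45 [(-12, (247, 213, 143)), (-11, (246, 213, 145)), (-10, (247, 211, 142)), (-9, (247, 211, 143)), (-8, (248, 214, 148)), (-7, (247, 211, 145)), (-6, (245, 219, 175)), (-5, (249, 245, 244)), (-4, (251, 248, 246)), (-3, (250, 247, 245)), (-2, (228, 184, 149)), (-1, (210, 136, 80)), (0, (207, 131, 71)), (1, (212, 138, 81)), (2, (211, 135, 81)), (3, (213, 138, 79)), (4, (210, 134, 78)), (5, (211, 137, 79))]
-35 [(-12, (244, 205, 138)), (-11, (245, 207, 143)), (-10, (243, 204, 139)), (-9, (244, 203, 136)), (-8, (243, 202, 138)), (-7, (242, 202, 138)), (-6, (241, 220, 192)), (-5, (246, 241, 240)), (-4, (249, 247, 246)), (-3, (251, 248, 248)), (-2, (247, 237, 231)), (-1, (231, 155, 82)), (0, (232, 157, 81)), (1, (232, 160, 85)), (2, (235, 161, 87)), (3, (235, 163, 89)), (4, (235, 162, 88)), (5, (234, 160, 88))]
35 [(-12, (253, 209, 145)), (-11, (255, 217, 143)), (-10, (255, 214, 146)), (-9, (255, 215, 146)), (-8, (254, 214, 144)), (-7, (255, 221, 147)), (-6, (249, 224, 172)), (-5, (247, 236, 225)), (-4, (252, 249, 248)), (-3, (253, 251, 250)), (-2, (254, 253, 253)), (-1, (255, 255, 255)), (0, (191, 182, 181)), (1, (96, 96, 95)), (2, (81, 75, 76)), (3, (80, 76, 78)), (4, (78, 75, 72)), (5, (91, 81, 76))]
45 [(-12, (251, 222, 154)), (-11, (251, 222, 151)), (-10, (250, 222, 150)), (-9, (251, 222, 154)), (-8, (251, 221, 151)), (-7, (250, 221, 149)), (-6, (249, 219, 156)), (-5, (248, 244, 242)), (-4, (251, 249, 248)), (-3, (253, 252, 251)), (-2, (251, 247, 243)), (-1, (233, 169, 116)), (0, (232, 165, 115)), (1, (233, 169, 118)), (2, (233, 168, 115)), (3, (233, 172, 119)), (4, (231, 167, 117)), (5, (234, 170, 117))]
```

The plate's white top sits right against the shingle with no visible gap, and the bar has turned about 77°, so the stop is locked. Next is the flashing.

Run:
```python
from h import *
goto((505,329,110),np.deg2rad(-66.9))
```

```text
linear [-0.0932, -0.3782, 0.0588] dr [-0.077, 0.12, -5.127] dist mm 394 deg 30.8
```

Request:
drive_tool --commands '[{"linear": [-0.093,-0.378,0.059],"dr": [-0.08,0.12,-5.13],"jaw": 0.5},{"linear": [-0.093,-0.378,0.059],"dr": [-0.08,0.12,-5.13],"jaw": 0.5},{"linear": [-0.093,-0.378,0.059],"dr": [-0.08,0.12,-5.13],"jaw": 0.5},{"linear": [-0.093,-0.378,0.059],"dr": [-0.08,0.12,-5.13],"jaw": 0.5},{"linear": [-0.093,-0.378,0.059],"dr": [-0.08,0.12,-5.13],"jaw": 0.5},{"linear": [-0.093,-0.378,0.059],"dr": [-0.08,0.12,-5.13],"jaw": 0.5},{"linear": [-0.093,-0.378,0.059],"dr": [-0.08,0.12,-5.13],"jaw": 0.5},{"linear": [-0.093,-0.378,0.059],"dr": [-0.08,0.12,-5.13],"jaw": 0.5},{"linear": [-0.093,-0.378,0.059],"dr": [-0.08,0.12,-5.13],"jaw": 0.5},{"linear": [-0.093,-0.378,0.059],"dr": [-0.08,0.12,-5.13],"jaw": 0.5}]'

```text
time: 9.67
ee_pos: [504.3, 331.3, 109.3]
ee_rot: [3.075, 0.632, 0.001]
wrist_force: [-0.0, -1.0, 0.7]
finger_gap: 43.2
grasp_force: 0.0
```

Run:
```python
from h import *
st()
c=optics.get_calibration("wrist");im=optics.camera("wrist");cv2.imwrite("pics/w9.png",im[...,::-1])
hs=cv2.cvtColor(im,cv2.COLOR_RGB2HSV)
m=((hs[...,0]>4)&(hs[...,0]<16)&(hs[...,1]>120)&(hs[...,2]>60)).astype(np.uint8)
n,l,s,ce=cv2.connectedComponentsWithStats(m)
u=proj(c,[520,300,2.5]);
for i in np.argsort(-s[1:,4])[:4]+1:print(s[i],ce[i].round())
print(u,[proj(c,p).round() for p in((505,329,35),(573.5,358,35),(436,300,35),(598,300.7,2.5),(461,241,2.5))])
goto((505,329,16),np.deg2rad(-66.9))
```

```text
t 9.67 pos [504.3 331.3 109.3] yaw -66.77 tz [ 0.0012 -0.0019 -1.    ] F [-0.  -1.   0.7] gap 43.2 gf 0.0 q6 1.58
[  318   127   106   243 19366] [366. 228.]
[    0   285   164   120 12313] [ 73. 345.]
[629 375   5   4   8] [631. 377.]
[637 418   3   3   6] [638. 419.]
[372.22652324 240.78251231] [array([324., 260.]), array([325., 128.]), array([323., 370.]), array([426., 128.]), array([411., 343.])]
linear [-0.0004, 0.0035, 0.093] dr [0.012, -0.003, 0.035] dist mm 93 deg 0.2
```

Request:
drive_tool --commands '[{"linear": [0,0.003,0.035],"dr": [0,0,0],"jaw": 0.5},{"linear": [0,0.003,0.07],"dr": [0,0,0],"jaw": 0.5},{"linear": [0,0.003,0.093],"dr": [0,0,0],"jaw": 0.5},{"linear": [0,0.003,0.093],"dr": [0,0,0],"jaw": 0.5},{"linear": [0,0.003,0.093],"dr": [0,0,0],"jaw": 0.5}]'

```text
time: 10.13
ee_pos: [506.6, 323.5, 16.3]
ee_rot: [3.074, 0.628, -0.002]
wrist_force: [0.7, 0.4, 0.3]
finger_gap: 42.8
grasp_force: 0.0
```

Request:
drive_tool --commands '[{"linear": [0,0,0],"dr": [0,0,0],"jaw": 0.8},{"linear": [0,0,0],"dr": [0,0,0],"jaw": 1},{"linear": [0,0,0],"dr": [0,0,0],"jaw": 1},{"linear": [0,0,0],"dr": [0,0,0],"jaw": 1},{"linear": [0,0,0],"dr": [0,0,0],"jaw": 1},{"linear": [0,0,0],"dr": [0,0,0],"jaw": 1}]' --squeeze 30

```text
time: 10.63
ee_pos: [510.0, 325.4, 20.9]
ee_rot: [3.076, 0.629, 0.013]
wrist_force: [-1.4, -0.2, 6.4]
finger_gap: 1.4
grasp_force: 32.0
```

Run:
```python
from h import *
st();print(sense()["ft_torque"])
```

```text
t 10.63 pos [510.  325.4  20.9] yaw -66.87 tz [ 8.3e-03 -5.0e-04 -1.0e+00] F [-1.4 -0.2  6.4] gap 1.4 gf 32.0 q6 1.57
[ 0.04418981  0.09576605 -0.06303669]
```

Request:
drive_tool --commands '[{"linear": [0,0,0],"dr": [0,0,0],"jaw": 1},{"linear": [0,0,0],"dr": [0,0,0],"jaw": 1},{"linear": [0,0,-0.01],"dr": [0,0,0],"jaw": 1},{"linear": [0,0,-0.02],"dr": [0,0,0],"jaw": 1},{"linear": [0,0,-0.04],"dr": [0,0,0],"jaw": 1},{"linear": [0,0,-0.07],"dr": [0,0,0],"jaw": 1},{"linear": [0,0,-0.1],"dr": [0,0,0],"jaw": 1},{"linear": [0,0,-0.1],"dr": [0,0,0],"jaw": 1},{"linear": [0,0,-0.1],"dr": [0,0,0],"jaw": 1}]' --squeeze 90

```text
time: 11.38
ee_pos: [509.5, 325.4, 121.7]
ee_rot: [3.076, 0.63, 0.015]
wrist_force: [-0.3, 0.7, -2.8]
finger_gap: 1.1
grasp_force: 48.5
```

Run:
```python
from h import *
import pickle
st();print(sense()["ft_torque"])
c=optics.get_calibration("wrist");pickle.dump(c,open("w10.pkl","wb"));im=optics.camera("wrist");cv2.imwrite("pics/w10.png",im[...,::-1])
hs=cv2.cvtColor(im,cv2.COLOR_RGB2HSV)
m=((hs[...,0]>4)&(hs[...,0]<16)&(hs[...,1]>120)&(hs[...,2]>50)).astype(np.uint8)
n,l,s,ce=cv2.connectedComponentsWithStats(m)
for i in np.argsort(-s[1:,4])[:2]+1:
    print(s[i],ce[i].round());p=np.argwhere(l==i)[:,::-1].astype(np.int32)
    print(cv2.approxPolyDP(cv2.convexHull(p.reshape(-1,1,2)),4,True).reshape(-1,2).tolist())
```

```text
t 11.38 pos [509.5 325.4 121.7] yaw -66.86 tz [ 0.0099  0.     -1.    ] F [-0.3  0.7 -2.8] gap 1.1 gf 48.5 q6 1.57
[ 0.01993713  0.01902779 -0.03696594]
[  315   134   165   307 31525] [394. 243.]
[[478, 135], [452, 370], [319, 440], [316, 135]]
[    0   284   162   116 11820] [ 74. 343.]
[[161, 353], [11, 399], [0, 382], [1, 323], [123, 284]]
```

```bash
cat >> h.py <<'E'
def pnp(c,img,ee):
    obj=np.array([[75,-65,2.5],[-75,-65,2.5],[-75,-1.2,35],[75,-1.2,35]],float)
    K=np.array([[c["fx"],0,c["cx"]],[0,c["fy"],c["cy"]],[0,0,1]])
    ok,r,t=cv2.solvePnP(obj,np.array(img,float),K,None,flags=cv2.SOLVEPNP_ITERATIVE)
    R=np.array(c["R"]).T;Rf=R@cv2.Rodrigues(r)[0];p=R@(t.ravel()-np.array(c["t"]))
    e=cv2.projectPoints(obj,r,t,K,None)[0].reshape(-1,2)-img
    print("flash origin",p.round(1),"x",Rf[:,0].round(3),"y",Rf[:,1].round(3),"z",Rf[:,2].round(3),"err",e.round(1).tolist());return p,Rf
E
python3 - <<'E'
from h import *
import pickle
c=pickle.load(open("w10.pkl","rb"))
p,R=pnp(c,[(478,135),(452,370),(319,440),(316,135)],0)
d=p-sense()["ee_pos"];print("origin rel TCP in flashing axes",R.T@d)
st()
y=np.deg2rad(82.2);yd=np.array([np.cos(y),np.sin(y),0])
home=np.array([549.8,-148,0])+130*yd;print("home origin",home)
E
```

```text
flash origin [512.4 323.7  75.8] x [0.89  0.417 0.182] y [-0.41   0.909 -0.076] z [-0.197 -0.007  0.98 ] err [[-0.8, -13.0], [-12.6, 16.6], [9.3, -8.7], [2.0, 6.9]]
origin rel TCP in flashing axes [ -4.46774408   0.49030521 -43.62665068]
t 11.43 pos [508.  324.8 119.4] yaw -66.87 tz [ 0.0057 -0.0017 -1.    ] F [-0.7  0.6 -1.8] gap 1.1 gf 48.5 q6 1.57
home origin [567.44302442 -19.20278074   0.        ]
```

View pics/w10.png

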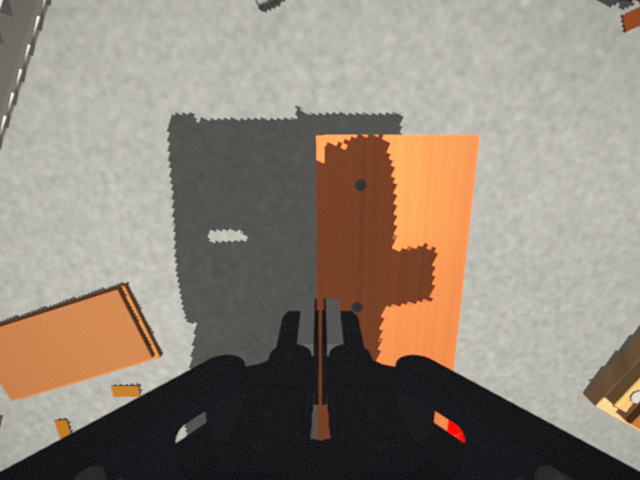

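The flashing hangs level in the grip, with its far end at row 135 and its free edge from (479,135) to (455,368). Its origin is about 20.5 mm below the TCP and about 4.5 mm off centre. I'll carry it above the panel.

Run:
```python
from h import *
goto((577.8,23.6,90),np.deg2rad(-97.8))
```

```text
linear [-0.0543, 0.3043, 0.0303] dr [0.024, -0.052, 5.156] dist mm 311 deg 30.9
```

Request:
drive_tool --commands '[{"linear": [-0.008,0.035,0],"dr": [0.02,-0.05,0.6],"jaw": 1},{"linear": [-0.015,0.07,0],"dr": [0.02,-0.05,1.3],"jaw": 1},{"linear": [-0.022,0.105,0],"dr": [0.02,-0.05,2.0],"jaw": 1},{"linear": [-0.028,0.14,0],"dr": [0.02,-0.05,2.7],"jaw": 1},{"linear": [-0.034,0.175,0],"dr": [0.02,-0.05,3.4],"jaw": 1},{"linear": [-0.04,0.21,0],"dr": [0.02,-0.05,4.1],"jaw": 1},{"linear": [-0.046,0.245,0.01],"dr": [0.02,-0.05,4.7],"jaw": 1},{"linear": [-0.051,0.28,0.02],"dr": [0.02,-0.05,5.16],"jaw": 1},{"linear": [-0.0543,0.3043,0.03],"dr": [0.02,-0.05,5.16],"jaw": 1},{"linear": [-0.0543,0.3043,0.03],"dr": [0.02,-0.05,5.16],"jaw": 1}]' --squeeze 90

```text
time: 12.27
ee_pos: [575.9, 19.5, 85.3]
ee_rot: [3.132, -0.222, -0.012]
wrist_force: [-0.2, -0.1, -0.8]
finger_gap: 1.2
grasp_force: 48.6
```

Run:
```python
from h import *
import pickle
st()
c=optics.get_calibration("wrist");pickle.dump(c,open("w11.pkl","wb"));im=optics.camera("wrist");cv2.imwrite("pics/w11.png",im[...,::-1])
t=optics.camera("top");cv2.imwrite("pics/top1.png",t[...,::-1])
goto((577.8,23.6,58),np.deg2rad(-97.8))
# panel ridge/eaves side edges & butt gradient profile along panel y at several x (z=45)
y=np.deg2rad(82.2);yd=np.array([np.cos(y),np.sin(y),0]);xd=np.array([yd[1],-yd[0],0]);o=np.array([549.8,-148,0])+100*yd
G=cv2.cvtColor(im,cv2.COLOR_RGB2GRAY).astype(float)
for X in(60,75,85):
    vs=np.arange(-30,12,.5);uv=np.array([proj(c,o+X*xd+v*yd+[0,0,45]) for v in vs],np.float32)
    pr=cv2.remap(G.astype(np.float32),uv[:,0].reshape(1,-1),uv[:,1].reshape(1,-1),1).ravel();print(X,uv[[0,-1]].round().tolist(),pr[::2].astype(int).tolist())
for V in(-20,-12):
    vs=np.arange(85,115,1);uv=np.array([proj(c,o+v*xd+V*yd+[0,0,45]) for v in vs],np.float32)
    pr=cv2.remap(G.astype(np.float32),uv[:,0].reshape(1,-1),uv[:,1].reshape(1,-1),1).ravel();print("side",V,uv[[0,-1]].round().tolist(),pr.astype(int).tolist())
```

```text
t 12.27 pos [575.9  19.5  85.3] yaw -98.09 tz [-0.0075 -0.0013 -1.    ] F [-0.2 -0.1 -0.8] gap 1.2 gf 48.6 q6 1.57
linear [0.0019, -0.0008, 0.0289] dr [0.004, 0.058, -0.026] dist mm 29 deg 0.4
60 [[535.0, 164.0], [445.0, 165.0]] [167, 166, 166, 167, 169, 169, 168, 170, 170, 170, 171, 171, 172, 173, 172, 176, 173, 174, 175, 177, 177, 177, 178, 179, 179, 180, 179, 180, 178, 179, 174, 176, 177, 179, 180, 182, 181, 180, 182, 183, 181, 183]
75 [[540.0, 131.0], [448.0, 131.0]] [165, 165, 166, 166, 165, 168, 169, 170, 169, 167, 169, 172, 171, 173, 173, 172, 174, 176, 175, 176, 175, 177, 178, 177, 178, 180, 181, 181, 182, 182, 180, 89, 50, 66, 73, 70, 69, 112, 177, 178, 176, 178]
85 [[544.0, 107.0], [450.0, 108.0]] [162, 165, 165, 166, 168, 168, 167, 168, 168, 169, 169, 169, 171, 172, 171, 175, 172, 175, 176, 176, 176, 176, 176, 179, 178, 181, 180, 179, 180, 183, 182, 97, 50, 65, 73, 74, 77, 165, 177, 177, 177, 177]
side -20 [[521.0, 107.0], [531.0, 34.0]] [169, 170, 170, 167, 170, 170, 171, 169, 168, 169, 171, 168, 192, 221, 217, 214, 217, 218, 222, 223, 224, 224, 226, 226, 214, 170, 176, 177, 179, 180]
side -12 [[503.0, 107.0], [512.0, 34.0]] [176, 175, 176, 175, 172, 174, 174, 174, 175, 172, 174, 170, 198, 220, 218, 216, 217, 220, 222, 223, 224, 225, 226, 227, 216, 171, 177, 176, 174, 180]
```

The butt edge is at +0.8 mm and the side edge at 97 mm in my panel frame, so the frame is good to about 1 mm. Lowering onto the lower course.

Request:
drive_tool --commands '[{"linear": [0.0019,-0.003,0],"dr": [0,0.058,0.04],"jaw": 1},{"linear": [0.0019,-0.003,0],"dr": [0,0.058,0.04],"jaw": 1},{"linear": [0.0019,-0.003,0.01],"dr": [0,0.058,0.04],"jaw": 1},{"linear": [0.0019,-0.003,0.02],"dr": [0,0.058,0.04],"jaw": 1},{"linear": [0.0019,-0.003,0.027],"dr": [0,0.058,0.04],"jaw": 1},{"linear": [0.0019,-0.003,0.027],"dr": [0,0.058,0.04],"jaw": 1},{"linear": [0.0019,-0.003,0.027],"dr": [0,0.058,0.04],"jaw": 1}]'

```text
time: 12.95
ee_pos: [579.1, 26.7, 61.2]
ee_rot: [3.133, -0.22, 0.005]
wrist_force: [-1.4, -0.3, -1.1]
finger_gap: 0.9
grasp_force: 48.5
```

Run:
```python
from h import *
st();print(sense()["ft_torque"]);goto((577.8,23.6,54),np.deg2rad(-97.8))
```

```text
t 12.95 pos [579.1  26.7  61.2] yaw -98.04 tz [ 0.0028 -0.0013 -1.    ] F [-1.4 -0.3 -1.1] gap 0.9 gf 48.5 q6 1.58
[-0.02439007 -0.08601295  0.00983449]
linear [-0.0009, 0.0033, 0.0072] dr [0.008, -0.028, -0.04] dist mm 8 deg 0.3
```

Request:
drive_tool --commands '[{"linear": [-0.0009,0.002,0.002],"dr": [0,-0.03,-0.04],"jaw": 1},{"linear": [-0.0009,0.002,0.005],"dr": [0,-0.03,-0.04],"jaw": 1},{"linear": [-0.0009,0.002,0.005],"dr": [0,-0.03,-0.04],"jaw": 1}]'

```text
time: 13.2
ee_pos: [578.8, 24.3, 57.2]
ee_rot: [3.133, -0.215, 0.003]
wrist_force: [-0.4, 0.1, -0.7]
finger_gap: 1.2
grasp_force: 48.6
```

Request:
drive_tool --commands '[{"linear": [0,0,0.001],"dr": [0,0,0],"jaw": 1},{"linear": [0,0,0.002],"dr": [0,0,0],"jaw": 1},{"linear": [0,0,0.002],"dr": [0,0,0],"jaw": 1}]'

```text
time: 13.45
ee_pos: [578.9, 24.4, 55.4]
ee_rot: [3.133, -0.215, 0.004]
wrist_force: [0.8, 1.2, -1.1]
finger_gap: 1.2
grasp_force: 48.6
```

Request:
drive_tool --commands '[{"linear": [0,0,0.001],"dr": [0,0,0],"jaw": 1},{"linear": [0,0,0.002],"dr": [0,0,0],"jaw": 1},{"linear": [0,0,0.002],"dr": [0,0,0],"jaw": 1}]'

```text
time: 13.7
ee_pos: [579.2, 24.4, 54.0]
ee_rot: [3.133, -0.214, 0.004]
wrist_force: [-0.8, -0.3, 1.3]
finger_gap: 1.6
grasp_force: 48.9
```

Run:
```python
from h import *
st();print(sense()["ft_torque"]);goto((577.8,23.6,54),np.deg2rad(-97.8))
```

```text
t 13.7 pos [579.2  24.4  54. ] yaw -97.83 tz [ 0.0027 -0.0012 -1.    ] F [-0.8 -0.3  1.3] gap 1.6 gf 48.9 q6 1.58
[ 0.02190347  0.10214518 -0.00645821]
linear [-0.0013, 0.001, -0.0] dr [0.008, -0.027, -0.004] dist mm 2 deg 0.2
```

Contact is at TCP z of about 54, as predicted. Now press lightly and slide under the shingles.

Request:
drive_tool --commands '[{"linear": [0,0,0.001],"dr": [0,-0.03,0],"jaw": 1},{"linear": [-0.0005,0.003,0.0015],"dr": [0,-0.03,0],"jaw": 1},{"linear": [-0.001,0.006,0.0015],"dr": [0,-0.03,0],"jaw": 1},{"linear": [-0.0013,0.009,0.0015],"dr": [0,-0.03,0],"jaw": 1},{"linear": [-0.0013,0.012,0.0015],"dr": [0,-0.03,0],"jaw": 1},{"linear": [-0.0013,0.015,0.0015],"dr": [0,-0.03,0],"jaw": 1}]'

```text
time: 14.2
ee_pos: [577.5, 10.2, 54.0]
ee_rot: [-3.134, 0.215, -0.006]
wrist_force: [0.9, 3.0, 5.4]
finger_gap: 0.9
grasp_force: 49.6
```

Run:
```python
from h import *
st();print(sense()["ft_torque"])
im=optics.camera("wrist");cv2.imwrite("pics/w12.png",im[...,::-1])
```

```text
t 14.2 pos [577.5  10.2  54. ] yaw -97.85 tz [ 3.9e-03  3.0e-04 -1.0e+00] F [0.9 3.  5.4] gap 0.9 gf 49.6 q6 1.55
[ 0.57165767 -0.15464068 -0.01243572]
```

Request:
drive_tool --commands '[{"linear": [0,0.003,0],"dr": [0,0,0],"jaw": 1},{"linear": [0,0.006,0],"dr": [0,0,0],"jaw": 1},{"linear": [0,0.009,0],"dr": [0,0,0],"jaw": 1},{"linear": [0,0.012,0],"dr": [0,0,0],"jaw": 1}]'

```text
time: 14.58
ee_pos: [575.9, -1.7, 54.0]
ee_rot: [-3.134, 0.215, -0.006]
wrist_force: [0.2, 3.5, 4.9]
finger_gap: 0.9
grasp_force: 49.7
```

Request:
drive_tool --commands '[{"linear": [0,0.003,0],"dr": [0,0,0],"jaw": 1},{"linear": [0,0.006,0],"dr": [0,0,0],"jaw": 1},{"linear": [0,0.009,0],"dr": [0,0,0],"jaw": 1},{"linear": [0,0.012,0],"dr": [0,0,0],"jaw": 1}]'

```text
time: 14.92
ee_pos: [574.3, -13.6, 54.0]
ee_rot: [-3.134, 0.215, -0.006]
wrist_force: [0.3, 5.0, 6.2]
finger_gap: 0.9
grasp_force: 49.7
```

Run:
```python
from h import *
st();print(sense()["ft_torque"]);goto((571.7,-21,54),np.deg2rad(-97.8))
```

```text
t 14.92 pos [574.3 -13.6  54. ] yaw -97.86 tz [ 3.8e-03  3.0e-04 -1.0e+00] F [0.3 5.  6.2] gap 0.9 gf 49.7 q6 1.51
[ 0.55022046 -0.18061117  0.04316003]
linear [-0.0015, 0.0077, -0.0] dr [-0.007, -0.036, -0.01] dist mm 8 deg 0.2
```

Going smoothly. About 8 mm remains, so I'll step slowly until the force shows the batten.

Request:
drive_tool --commands '[{"linear": [-0.0004,0.002,0],"dr": [0,0,0],"jaw": 1},{"linear": [-0.0008,0.004,0],"dr": [0,0,0],"jaw": 1},{"linear": [-0.001,0.005,0],"dr": [0,0,0],"jaw": 1},{"linear": [-0.001,0.005,0],"dr": [0,0,0],"jaw": 1}]'

```text
time: 15.25
ee_pos: [572.7, -18.8, 54.0]
ee_rot: [3.134, -0.215, 0.007]
wrist_force: [0.9, 3.1, 5.2]
finger_gap: 0.7
grasp_force: 49.6
```

Request:
drive_tool --commands '[{"linear": [0,0.001,0],"dr": [0,0,0],"jaw": 1},{"linear": [0,0.002,0],"dr": [0,0,0],"jaw": 1},{"linear": [0,0.002,0],"dr": [0,0,0],"jaw": 1}]'

```text
time: 15.5
ee_pos: [572.4, -20.5, 54.0]
ee_rot: [-3.134, 0.215, -0.006]
wrist_force: [0.6, 4.0, 5.6]
finger_gap: 1.2
grasp_force: 49.6
```

Request:
drive_tool --commands '[{"linear": [0,0.001,0],"dr": [0,0,0],"jaw": 1},{"linear": [0,0.002,0],"dr": [0,0,0],"jaw": 1},{"linear": [0,0.002,0],"dr": [0,0,0],"jaw": 1}]'

```text
time: 15.75
ee_pos: [571.9, -20.9, 54.0]
ee_rot: [-3.131, 0.215, -0.005]
wrist_force: [0.5, 8.7, 6.8]
finger_gap: 0.9
grasp_force: 50.3
```

The force rises to 8.7 N at exactly the predicted batten position. Now I'll press down more firmly.

Request:
drive_tool --commands '[{"linear": [0,0,0.001],"dr": [0,0,0],"jaw": 1},{"linear": [0,0,0.002],"dr": [0,0,0],"jaw": 1},{"linear": [0,0,0.003],"dr": [0,0,0],"jaw": 1},{"linear": [0,0,0.003],"dr": [0,0,0],"jaw": 1},{"linear": [0,0,0.003],"dr": [0,0,0],"jaw": 1},{"linear": [0,0,0.003],"dr": [0,0,0],"jaw": 1}]'

```text
time: 16.25
ee_pos: [572.0, -20.8, 53.9]
ee_rot: [-3.132, 0.214, -0.002]
wrist_force: [-6.6, 8.8, 21.1]
finger_gap: 0.9
grasp_force: 52.0
```

Run:
```python
from h import *
import pickle
st();print(sense()["ft_torque"])
c=optics.get_calibration("wrist");im=optics.camera("wrist");cv2.imwrite("pics/w13.png",im[...,::-1])
y=np.deg2rad(82.2);yd=np.array([np.cos(y),np.sin(y),0]);xd=np.array([yd[1],-yd[0],0]);o=np.array([549.8,-148,0])+100*yd
def prof(p,q,n):
    uv=np.array([proj(c,p+(q-p)*s) for s in np.linspace(0,1,n)],np.float32);return cv2.remap(im,uv[:,0].reshape(1,-1),uv[:,1].reshape(1,-1),1)[0].tolist()
Z=lambda x,v,z:o+x*xd+v*yd+[0,0,z]
print("along y x=68,z35.5",prof(Z(68,-4,35.5),Z(68,36,35.5),21))
print("along x v=15,z35.5",prof(Z(60,15,35.5),Z(95,15,35.5),36))
# butt height check: butt edge position at z45
print("butt x=55",prof(Z(55,-6,45),Z(55,10,45),17))
k=proj(c,[552.6,-185.6,85]);print(k)
```

```text
t 16.25 pos [572.  -20.8  53.9] yaw -97.82 tz [ 0.0014  0.0027 -1.    ] F [-6.6  8.8 21.1] gap 0.9 gf 52.0 q6 1.49
[1.45681731 1.03519963 0.12133644]
along y x=68,z35.5 [[244, 187, 131], [248, 193, 133], [91, 57, 33], [252, 169, 94], [255, 189, 105], [255, 182, 105], [255, 184, 103], [255, 187, 106], [254, 178, 102], [255, 184, 103], [255, 184, 101], [255, 187, 104], [255, 180, 100], [255, 182, 102], [254, 182, 105], [254, 179, 99], [254, 182, 102], [254, 178, 99], [125, 78, 41], [109, 71, 40], [170, 111, 61]]
along x v=15,z35.5 [[255, 182, 100], [255, 182, 101], [255, 183, 103], [255, 186, 104], [255, 184, 103], [255, 183, 104], [255, 185, 104], [255, 188, 108], [255, 186, 104], [255, 186, 104], [255, 186, 105], [255, 186, 105], [255, 189, 108], [255, 189, 108], [255, 188, 109], [255, 190, 107], [255, 179, 101], [170, 109, 61], [246, 182, 102], [244, 177, 98], [244, 179, 99], [244, 179, 99], [242, 176, 97], [244, 180, 97], [243, 176, 97], [244, 177, 98], [244, 178, 101], [244, 178, 100], [243, 178, 99], [245, 179, 100], [243, 177, 97], [244, 179, 100], [244, 177, 100], [243, 177, 101], [243, 177, 102], [242, 176, 97]]
butt x=55 [[242, 182, 123], [243, 184, 126], [244, 184, 124], [244, 186, 128], [245, 186, 126], [244, 183, 125], [246, 185, 128], [117, 76, 51], [112, 64, 44], [142, 78, 49], [255, 181, 101], [255, 183, 100], [254, 183, 103], [254, 178, 98], [254, 177, 95], [254, 174, 96], [255, 180, 100]]
[828.1967661  352.58617611]
```

Request:
drive_tool --commands '[{"linear": [0,0,0],"dr": [0,0,0],"jaw": 1},{"linear": [0,0,0],"dr": [0,0,0],"jaw": 1},{"linear": [0,0,0],"dr": [0,0,0],"jaw": 1},{"linear": [0,0,0],"dr": [0,0,0],"jaw": 1}]'

```text
time: 16.63
ee_pos: [572.0, -20.9, 53.9]
ee_rot: [-3.132, 0.214, -0.002]
wrist_force: [-6.9, 8.3, 20.4]
finger_gap: 1.2
grasp_force: 52.0
```

Run:
```python
from h import *
st();print(np.abs(sense()["joint_vel"]).max());print(order.job_done())
```

```text
t 16.63 pos [572.  -20.9  53.9] yaw -97.82 tz [ 0.0015  0.0026 -1.    ] F [-6.9  8.3 20.4] gap 1.2 gf 52.0 q6 1.49
0.0019170075086461752
the job is handed in; nothing more can be done
None
```

I handed the job in at 16.6 s, but the verdict isn't shown: the stop is against the ridge with its knob turned about 77°, and the flashing is under the shingles at the batten (about 2 mm off centre), still gripped and pressed down with about 20 N.

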